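# Dock the pipette-tip box

### The arm

A 6-joint arm with a two-finger parallel gripper is mounted at the origin on the work surface. World frame = base frame: x ahead of the robot, y to its left, z up, the work surface at z = 0. Lengths are in mm, angles in rad, forces in N, time in s.
With the tool pointing down it reaches from about 300 to 775 mm from the base axis. Payload 14.6 kg.
Tool frame: the origin (TCP) lies midway between the tips of the shut fingers; the grasp point (between the pads) lies manip.grasp_offset behind it (manip.grasp_offset is the distance from the TCP to the grasp point, in mm); z points along the fingers, y is the direction in which the jaws open and shut (so a half turn about z gives the same grasp; the last joint's range is limited). The gripper opens to 94 mm and grips with 3 to 60 N. Pads are 16 mm wide; open, the fingers measure 119 mm over their backs; the gripper's body (75 mm by 177 mm) begins 78 mm behind the grasp point.
Start: joints at [-1.272, 0.3, 1.521, -0, 1.321, -0.067], TCP at [196.726, -513.603, 205.446] pointing down, gripper open.
Joint ranges: [-3.03, 3.03], [-0.79, 2.21], [0.23, 2.52], [-1.04, 4.18], [0, 3.07], [-2.55, 2.55]. Speed limits (rad/s): [2.22, 2.22, 2.57, 3.14, 3.14, 3.14].

### API

Orientations are given as [roll, pitch, yaw] about the fixed x, y, z axes, in that order (R = Rz(yaw) Ry(pitch) Rx(roll)).
In Python, from cell import monitor, vision, order, manip gives the robot as it stands.
- The arm moves only by the shell command python3 -m jog 'ROWS' [FORCE]. ROWS is JSON, a list of rows, each a list of 7 numbers: the shift along the tool's x, y, z in cm, then the turn, a rotation vector about the tool's x, y, z in rad, then the opening in per cent of the stroke, from 0 (shut) to 100 (fully open). In form: [[tx, ty, tz, rx, ry, rz, jaw], ...]. A call has 1 to 8 rows; each row shifts and turns the commanded pose from where the row before left it, along the tool's axes as they then stand; what a row does not reach is not made up. A row lasts 1/10 s, in which the tool goes at most 50 mm and 8.59 degrees, less where a joint would pass 70% of its speed; a pose out of reach is approached as far as the arm can. A call is refused whole if a number of a shift passes 5 or a number of a turn 0.15, either way. A call with a gripper value outside its range is refused whole. The fingers move at their own pace and stop on an object; FORCE is the grip in N (left out, the last holds). Time passes only in rows, so rows that do not move let the fingers close. It gives the time, the measured TCP pose, the force and the opening at its end, in the units of the state.
- monitor.read_state(): the state, without advancing time (a new reading comes with each control period).
- vision.camera(name): name is "scene" or "top" or "wrist"; returns a dict with "color" (400x640x3 uint8, blue, green, red), "fx", "fy", "cx", "cy" (pixels), "cam_to_world" (4x4, takes a point from camera to world coordinates); the wrist camera has in their place "tool_from_camera" (4x4, takes a point from camera to tool coordinates, whose origin is the TCP and whose axes are the flange's). Camera axes: x right, y down, z forward; pixel columns grow to the right and rows downward; lengths in mm; the calibration is good to about 2 mm. A picture is of the moment at which its call begins: read the wrist's pose just before it. There is no depth.
- order.sign_off(): hands the job in, once; it reports no verdict.
The state is a dict: "clock": time; "joints": joint angles; "qd": joint speeds; "effort": joint torques, N m; "eef_pos": TCP position; "eef_rot": TCP orientation; "wrist_force": force on the tool from outside, world axes, zero at the start; "moment": the same for the moment, N m; "finger_gap": finger opening in mm.
Only numpy, scipy, OpenCV 4.12 (cv2) and the standard library are available. Lean on these libraries where they do the work, as an engineer would, in place of code of your own. Each camera call takes 0.05 s, during which the arm holds its last target.

### The job

Push the white pipette-tip box along the bench into the corner of the aluminium dock, so that it lies flush against both the long fence and the short end stop, and push the dock's sliding clamp along the fence until its jaw rests against the box and locks it in. Only push with the fingers: the box stays flat on the bench and is never lifted or tipped. Leave the bottles, vials and other things on the bench where they stand.

Things in the scene. Friction and masses are not known exactly. Their poses are not given: they have to be found in the camera images.
- tip_box: Pipette-tip box, closed, white with a thin blue band and a grey dotted panel on top, 85 mm (its x) by 125 mm (its y) by 60 mm high, about 0.25 kg, loose on the bench. Origin: centre of its underside; z up. Docked, its x and y run along the dock's x and y.
- dock: Fixed L of bare aluminium bar, 25 mm high, 15 mm thick. Origin: inside corner at bench height, z up. Long fence: 400 mm along its -y, inner face in plane x = 0 looking to -x (towards the robot). End stop: 90 mm along its -x, inner face in plane y = 0 looking to -y. The docked box has its centre at x = -42.5 mm, y = -62.5 mm here, and the clamp's jaw on its side at y = -125 mm.
- clamp (a joint): Position (m) of the sliding clamp on the long fence: its jaw face lies at dock y = -0.33 + value; it grows as the clamp is pushed along the dock's +y towards the end stop. Range 0 to 0.23; 0.205 just touches a docked box. Starts near 0, slides with about 2.5 N friction, stays where left. The jaw can also shove the box along.
- clamp_jaw (a point): Centre of the flat face of the clamp's black jaw (under its steel saddle), looking along the dock's +y. The jaw spans dock x from -45 to -2 mm and 5 to 35 mm above the bench; a steel saddle (top 40 mm high) carries it on the fence. Axes as the dock's.
- clamp_plate (a point): Centre of the back face (looking to dock -y) of the clamp's upright steel push plate, 50 mm behind the jaw face: 70 mm wide along dock x, 12 mm thick, from 27 to 75 mm above the bench. Pushing this face along the dock's +y moves the clamp. Axes as the dock's.
- wash_bottle: Bystander: white bottle, 64 mm across, 160 mm high, loose; origin at its base.
- amber_bottle: Bystander: amber glass bottle, 56 mm across, 110 mm high, loose; origin at its base.
- vial_a: Bystander: small clear vial with black cap, 23 mm across, 46 mm high, behind the fence, loose; origin at its base.
- vial_b: Bystander: small clear vial like the other, beyond the end stop, loose; origin at its base.
- tube_block: Bystander: low white block with six round wells, 70 by 100 by 28 mm, beyond the clamp's end of the dock, loose; origin at centre of underside.
- beaker: Bystander: small glass beaker, 60 mm across, 70 mm high, behind the fence, loose; origin at its base.
- mouse: Bystander: black computer mouse, 100 by 60 by 26 mm, loose; origin at centre of underside.

How it is judged (in metres and radians):
At the end, for the whole second after the job is handed in: The tip box stands flat and still within 4 mm of touching both the long fence and the end stop, square to them within 0.05 rad, and the clamp's jaw is up against it (clamp between 0.200 and 0.210) (x of tip_box in the frame of dock between -0.0465 and -0.0385 m and y of tip_box in the frame of dock between -0.0665 and -0.0585 m and angle between the x axis of tip_box and the x axis of dock, either way round below 0.05 rad and angle between tip_box's own z axis and vertical below 0.04 rad and height (world z) of tip_box below 0.004 m and linear speed of tip_box below 0.01 m/s and value of joint clamp between 0.2 and 0.21 m).
It fails at once if the tip box is lifted off the bench or tipped (height (world z) of tip_box above 0.01 m or angle between tip_box's own z axis and vertical above 0.15 rad).
It fails at once if another thing on the bench is shifted by more than 20 mm or knocked over (distance of any of wash_bottle, amber_bottle, vial_a, vial_b, tube_block, beaker, mouse from where it was at the start of the episode above 0.02 m or angle between any of wash_bottle, amber_bottle, vial_a, vial_b, tube_block, beaker, mouse's own z axis and vertical above 0.5 rad).
It also fails if it takes over 64 s, if anything falls off the work surface, if the arm or the gripper's body presses on something with over 40 N, if the wrist force passes 120 N, or if a joint passes its speed limit or range.

## Working session

There is one attempt and no reset: what is moved stays moved. The work goes in short steps, Python scripts to look and compute and a shell command to move; the robot and the scene stay as the last step left them, time stands still between calls to the robot, and variables do not carry over. Pictures are saved under pics/ and viewed, and the job is handed in when it is done.

```bash
mkdir -p pics
python3 - <<'E'
from cell import monitor, vision, manip
import cv2, numpy as np
s=monitor.read_state(); print(s, manip.grasp_offset)
for n in ("top","scene"):
    c=vision.camera(n); cv2.imwrite(f"pics/{n}0.png",c["color"])
    print(n,c["fx"],c["fy"],c["cx"],c["cy"],np.array(c["cam_to_world"]).round(4).tolist())
E
```

```text
{'clock': 0.0, 'joints': array([-1.27158329e+00,  3.00465139e-01,  1.52157627e+00,  1.72101607e-05,
        1.32072084e+00, -6.65775991e-02]), 'qd': array([-0.00139779, -0.00052044,  0.00164033,  0.00187028, -0.00143726,
       -0.00021843]), 'effort': array([-1.27093477e-03, -5.31800687e+01, -3.52736199e+01,  7.07779988e-02,
        2.43757601e-02, -1.24771150e-04]), 'eef_pos': array([ 196.66254632, -513.35260393,  204.89164215]), 'eef_rot': array([-3.14042676e+00, -9.44444035e-05,  3.65786307e-01]), 'wrist_force': array([-0.53262033,  0.08493903,  0.21002766]), 'moment': array([-0.01108048, -0.03217839, -0.00308693]), 'finger_gap': 93.84594915314612} 18.8
top 475.5176103802833 475.5176103802833 321.49475252208634 199.95070416732736 [[-0.0186, -0.9934, 0.1133, 385.2081], [-0.9998, 0.0191, 0.0035, 26.1773], [-0.0056, -0.1132, -0.9936, 1724.4554], [0.0, 0.0, 0.0, 1.0]]
scene 464.2733096039606 464.2733096039606 320.74758503467575 201.95256482087308 [[-0.6114, 0.4955, -0.6169, 1399.136], [0.791, 0.3608, -0.4941, 676.4727], [-0.0223, -0.7901, -0.6126, 895.271], [0.0, 0.0, 0.0, 1.0]]
```

View pics/top0.png

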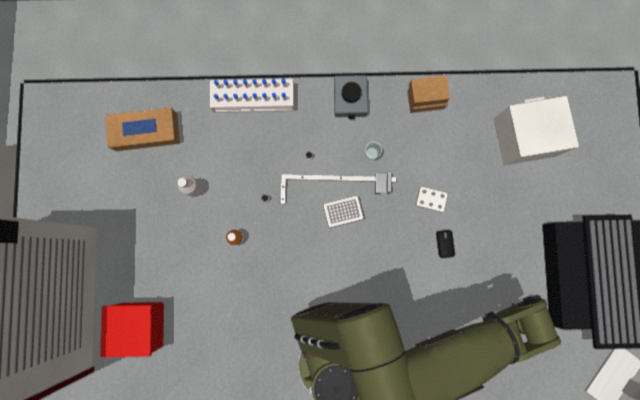

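View pics/scene0.png

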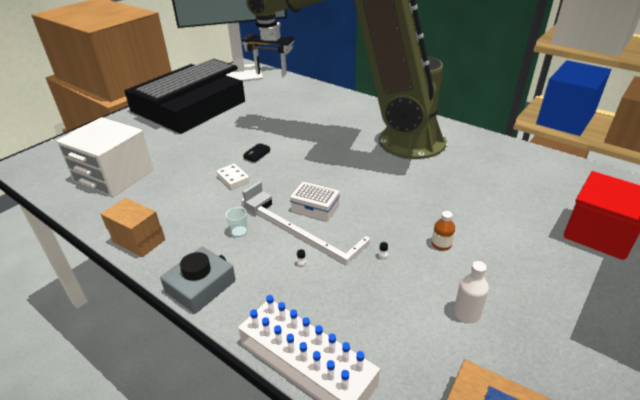

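Run:
```python
import cv2
i=cv2.imread("pics/top0.png"); cv2.imwrite("pics/top0z.png",cv2.resize(i[50:250,250:510],None,fx=3,fy=3,interpolation=cv2.INTER_CUBIC))
```

```text
(no output)
```

View pics/top0z.png

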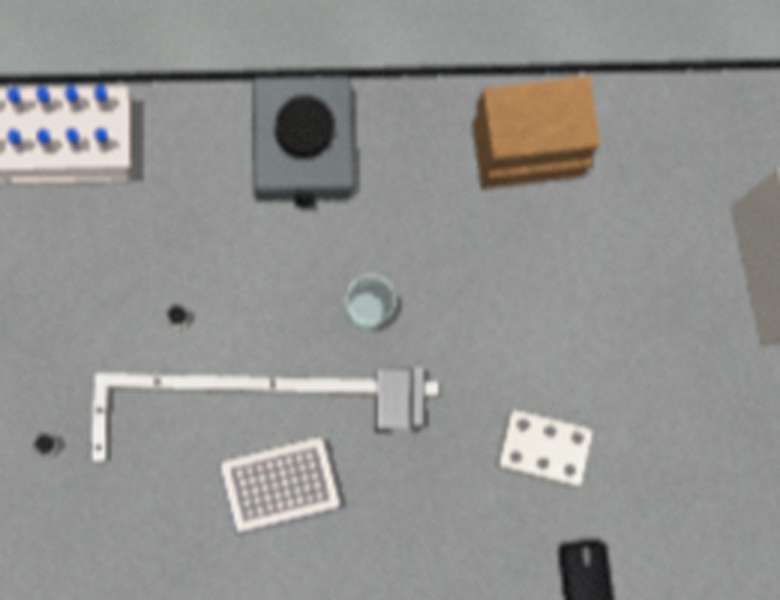

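```bash
cat > h.py <<'E'
import numpy as np, cv2
from cell import monitor, vision
from scipy.spatial.transform import Rotation as R
def ray(c,T,uv,z):
    d=T[:3,:3]@np.array([(uv[0]-c["cx"])/c["fx"],(uv[1]-c["cy"])/c["fy"],1]); o=T[:3,3]
    return o+d*(z-o[2])/d[2]
def proj(c,T,P):
    p=np.linalg.inv(T)@np.append(P,1); return c["fx"]*p[0]/p[2]+c["cx"],c["fy"]*p[1]/p[2]+c["cy"]
def grab(n,f=None):
    s=monitor.read_state(); c=vision.camera(n)
    if n=="wrist":
        T=np.eye(4);T[:3,:3]=R.from_euler("xyz",s["eef_rot"]).as_matrix();T[:3,3]=s["eef_pos"]; T=T@np.array(c["tool_from_camera"])
    else: T=np.array(c["cam_to_world"])
    if f: cv2.imwrite(f,c["color"]); np.savez(f+".npz",T=T,fx=c["fx"],fy=c["fy"],cx=c["cx"],cy=c["cy"])
    return c,T
def load(f):
    d=np.load(f+".npz"); return {k:float(d[k]) for k in("fx","fy","cx","cy")},d["T"]
E
python3 - <<'E'
from h import *
c,T=grab("top","pics/t1.png")
f=lambda u,v,z:ray(c,T,((u+.5)/3+250-.5,(v+.5)/3+50-.5),z).round(1)
for n,u,v,z in [("outer",95,373,25),("inner",109,389,25),("stopendL",92,461,25),("stopendR",105,461,25),("fenceR out",438,381,25),("fenceRin",438,395,25),
 ("fence mid in",300,391,25),("box TL",222,463,60),("box TR",324,438,60),("box BR",340,508,60),("box BL",240,531,60),("plate t",419,367,75),("plate b",419,427,75),("vialb",42,444,46),("viala",177,314,46),("beaker",371,288,70),("tb",547,447,28),("mouse",585,570,26)]:
    print(n,f(u,v,z))
w=vision.camera("wrist"); print(w["fx"],w["tool_from_camera"])
cv2.imwrite("pics/w0.png",w["color"])
E
```

```text
outer [676.4 175.8  25. ]
inner [656.5 159.1  25. ]
stopendL [569.6 180.3  25. ]
stopendR [569.3 164.8  25. ]
fenceR out [ 658.5 -237.5   25. ]
fenceRin [ 641.5 -236.8   25. ]
fence mid in [649.6 -71.   25. ]
box TL [560.5  24.6  60. ]
box TR [587.8 -95.8  60. ]
box BR [ 505.  -112.2   60. ]
box BL [480.4   5.2  60. ]
plate t [ 667.5 -208.1   75. ]
plate b [ 596.7 -205.6   75. ]
vialb [588.7 237.6  46. ]
viala [742.4  75.1  46. ]
beaker [ 764.  -155.4   70. ]
tb [ 575.7 -364.3   28. ]
mouse [ 428.4 -403.2   26. ]
337.72134516853885 [[-7.63565272e-04 -9.73967772e-01 -2.26685237e-01  6.47694817e+01]
 [ 9.99999059e-01 -4.85274741e-04 -1.28337689e-03 -1.37699936e+00]
 [ 1.13996311e-03 -2.26686004e-01  9.73967225e-01 -1.78310422e+02]
 [ 0.00000000e+00  0.00000000e+00  0.00000000e+00  1.00000000e+00]]
```

View pics/w0.png

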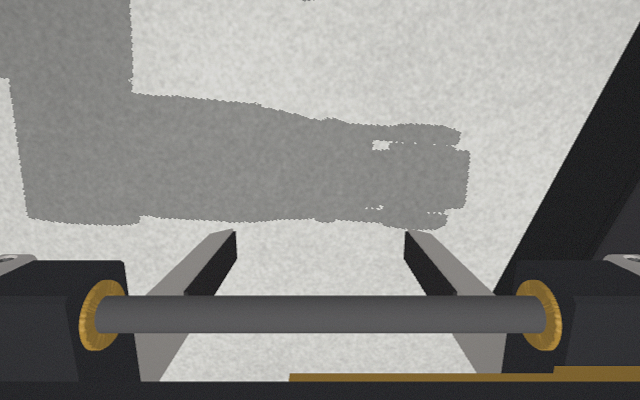

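```bash
python3 -m jog '[[0,0,0,0,0,0.135,74],[0,0,0,0,0,0.135,74],[0,0,0,0,0,0.135,74],[1.5,-3,0,0,0,0,74],[1.5,-3,0,0,0,0,74],[1.5,-3,0,0,0,0,74],[1.5,-3,0,0,0,0,74],[1.5,-3,0,0,0,0,74]]'; python3 -m jog '[[1.5,-3,0,0,0,0,74],[1.5,-3,0,0,0,0,74],[1.5,-3,0,0,0,0,74],[1.5,-3,0,0,0,0,74],[1.5,-3,0,0,0,0,74],[1.5,-3,0,0,0,0,74],[1.5,-3,0,0,0,0,74],[1.5,-3,0,0,0,0,74]]';  python3 -m jog '[[1.5,-3,0,0,0,0,74],[1.5,-3,0,0,0,0,74],[1.5,-2.8,0,0,0,0,74],[0,0,0,0,0,0,74],[0,0,0,0,0,0,74]]'
python3 - <<'E'
from h import *
grab("wrist","pics/w1.png"); s=monitor.read_state(); print(s["eef_pos"],s["eef_rot"],s["finger_gap"],s["clock"],s["wrist_force"])
E
```

```text
clock: 1.0
eef_pos: [277.9, -365.4, 205.4]
eef_rot: [-3.141, 0.0, -0.039]
wrist_force: [0.6, 0.0, -0.7]
finger_gap: 69.7
clock: 1.8
eef_pos: [407.3, -130.2, 205.5]
eef_rot: [3.142, -0.0, -0.039]
wrist_force: [0.4, 0.2, -0.7]
finger_gap: 69.8
clock: 2.3
eef_pos: [455.1, -45.1, 205.2]
eef_rot: [3.142, 0.001, -0.038]
wrist_force: [-0.2, -0.0, 0.4]
finger_gap: 69.7
[454.99462393 -45.6752244  205.29671768] [ 3.14151781e+00  4.35232877e-04 -3.89495939e-02] 69.72074689455246 2.35 [-0.3353296   0.47519833 -0.91217341]
```

View pics/w1.png

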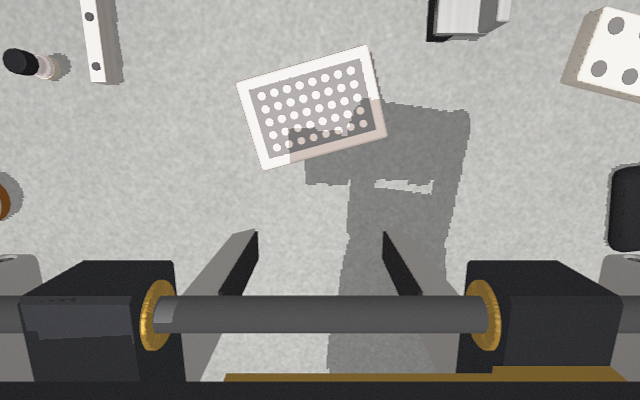

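```bash
python3 - <<'E'
from h import *
c,T=load("pics/w1.png")
p=[ray(c,T,q,60) for q in [(236,83),(368,45),(386,134),(264,169)]]
for q in p: print(q.round(1))
print(np.mean(p,0), [np.linalg.norm(p[i]-p[(i+1)%4]).round(1) for i in range(4)])
for q in [(91,83),(105,82),(80,0),(99,0)]: print(ray(c,T,q,25).round(1))
E
python3 -c "
import cv2;i=cv2.imread('pics/w1.png');cv2.imwrite('pics/w1z.png',cv2.resize(i[0:190,60:400],None,fx=2.3,fy=2.3,interpolation=cv2.INTER_CUBIC))"
```

```text
[559.2  28.6  60. ]
[586.5 -91.4  60. ]
[ 508.6 -107.8   60. ]
[480.1   9.2  60. ]
[533.61041185 -40.33936757  60.        ] [np.float64(123.0), np.float64(79.7), np.float64(120.3), np.float64(81.5)]
[569.2 182.7  25. ]
[569.6 168.4  25. ]
[644.3 178.7  25. ]
[643.6 160.5  25. ]
```

View pics/w1z.png

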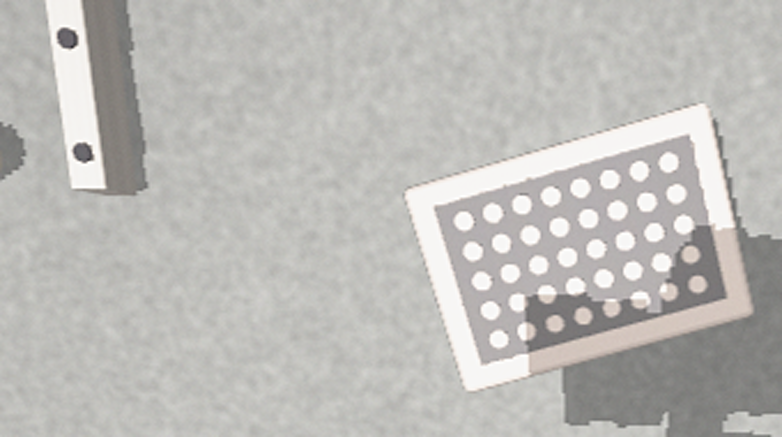

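```bash
python3 -m jog '[[0,0,4,0,0,0,74],[0,0,4,0,0,0,74],[0,0,4,0,0,0,74],[0,0,4,0,0,0,74],[0,0,3,0,0,0,74],[0,0,0,0,0,0,74]]'; python3 -m jog '[[1,0,0,0,0,0,74],[1,0,0,0,0,0,74],[0.5,0,0,0,0,0,74],[0.5,0,0,0,0,0,74],[0.5,0,0,0,0,0,74],[0.5,0,0,0,0,0,74],[0.5,0,0,0,0,0,74],[0.5,0,0,0,0,0,74]]'
python3 - <<'E'
from h import *
grab("wrist","pics/w2.png"); grab("top","pics/t2.png")
i=cv2.imread("pics/t2.png"); cv2.imwrite("pics/t2z.png",cv2.resize(i[130:250,260:420],None,fx=4,fy=4,interpolation=cv2.INTER_CUBIC))
E
```

```text
clock: 2.95
eef_pos: [452.8, -45.9, 12.6]
eef_rot: [-3.141, 0.006, -0.041]
wrist_force: [0.4, 1.0, 0.7]
finger_gap: 69.6
clock: 3.75
eef_pos: [505.6, -47.3, 15.5]
eef_rot: [-3.142, 0.0, -0.039]
wrist_force: [-2.5, 1.8, 1.6]
finger_gap: 69.6
```

View pics/w2.png

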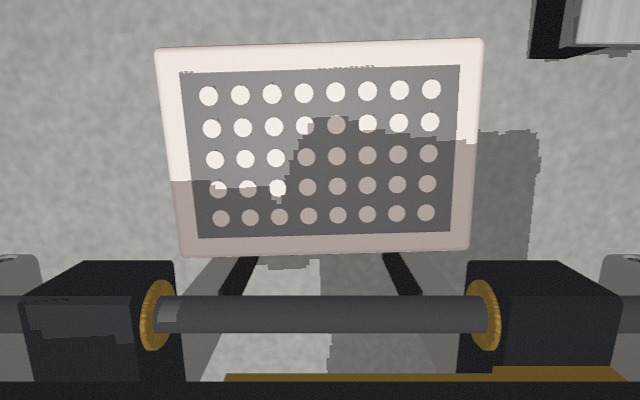

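View pics/t2z.png

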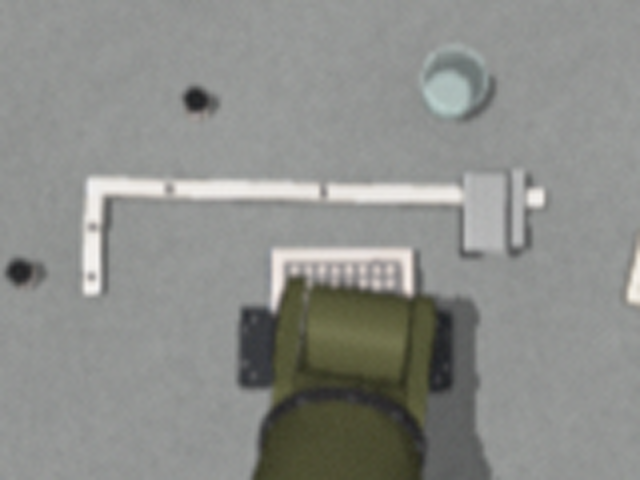

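```bash
python3 -m jog '[[0.5,0,0,0,0,0,74],[0.5,0,0,0,0,0,74],[0.5,0,0,0,0,0,74],[0.5,0,0,0,0,0,74],[0.5,0,0,0,0,0,74],[0.5,0,0,0,0,0,74],[0.5,0,0,0,0,0,74],[0.5,0,0,0,0,0,74]]'; python3 -m jog '[[0.2,0,0,0,0,0,74],[0.2,0,0,0,0,0,74],[0,0,0,0,0,0,74]]'
python3 - <<'E'
from h import *
grab("wrist","pics/w3.png");  s=monitor.read_state(); print(s["eef_pos"],s["wrist_force"],s["moment"])
E
```

```text
clock: 4.65
eef_pos: [545.6, -48.9, 15.4]
eef_rot: [-3.142, 0.0, -0.039]
wrist_force: [-1.9, -0.1, -1.2]
finger_gap: 69.9
clock: 4.95
eef_pos: [549.5, -49.1, 15.5]
eef_rot: [3.142, -0.001, -0.039]
wrist_force: [0.2, -0.2, -0.1]
finger_gap: 69.8
[549.44353583 -49.0860446   15.54648658] [-1.19374489  0.06260692 -0.58481985] [ 0.10213421 -0.06292335  0.02293701]
```

View pics/w3.png

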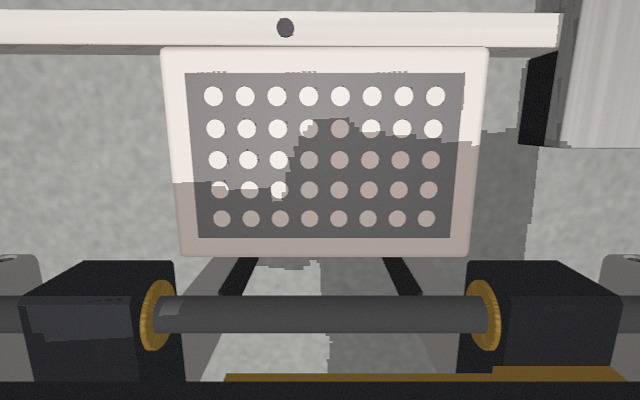

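```bash
python3 -m jog '[[0.2,0,0,0,0,0,74],[0.2,0,0,0,0,0,74],[0,0,0,0,0,0,74]]'; python3 -m jog '[[0.2,0,0,0,0,0,74],[0,0,0,0,0,0,74]]';python3 -m jog '[[0.1,0,0,0,0,0,74],[0,0,0,0,0,0,74]]'
```

```text
clock: 5.3
eef_pos: [553.5, -49.2, 15.5]
eef_rot: [3.142, -0.0, -0.039]
wrist_force: [0.5, 0.1, -0.3]
finger_gap: 69.5
clock: 5.5
eef_pos: [555.4, -49.3, 15.4]
eef_rot: [-3.142, -0.0, -0.039]
wrist_force: [-0.4, 0.0, 0.2]
finger_gap: 69.6
clock: 5.7
eef_pos: [556.0, -49.3, 15.4]
eef_rot: [-3.142, 0.001, -0.039]
wrist_force: [-4.3, 1.4, 2.8]
finger_gap: 69.7
```

```bash
python3 -m jog '[[0.1,0,0,0,0,0,74],[0,0,0,0,0,0,74]]';python3 - <<'E'
from h import *
c,T=grab("wrist","pics/w4.png");  s=monitor.read_state(); print(s["eef_pos"],s["wrist_force"],s["moment"])
i=cv2.imread("pics/w4.png");cv2.imwrite("pics/w4z.png",cv2.resize(i[0:200,0:640],None,fx=1.25,fy=2.5,interpolation=cv2.INTER_CUBIC))
E
```

```text
clock: 5.9
eef_pos: [556.1, -49.2, 15.4]
eef_rot: [-3.141, 0.003, -0.04]
wrist_force: [-13.3, 1.5, 10.2]
finger_gap: 69.2
[556.06682954 -49.22634737  15.45847698] [-13.35618422   1.29231301   9.15157974] [ 0.00969824  2.04402007 -0.30161063]
```

View pics/w4.png

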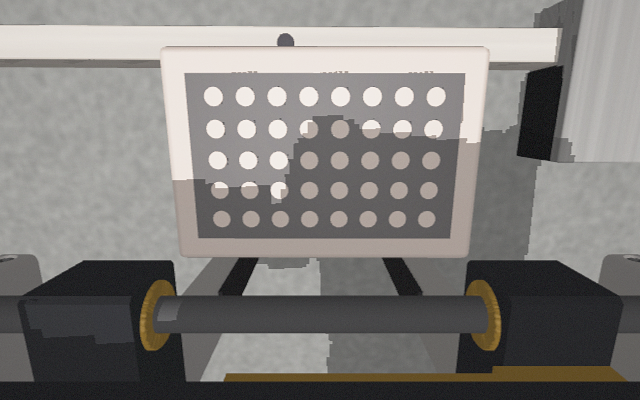

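```bash
python3 -m jog '[[-0.5,0,0,0,0,0,74],[-1.5,0,0,0,0,0,74],[-1,0,0,0,0,0,74],[0,0,-4,0,0,0,74],[0,0,-4,0,0,0,74],[0,0,-4,0,0,0,20],[0,0,0,0,0,0,0]]'; python3 -m jog '[[1.6,3,0,0,0,0,0],[1.6,3,0,0,0,0,0],[1.6,3,0,0,0,0,0],[1.6,3,0,0,0,0,0],[1.6,3,0,0,0,0,0],[1.6,3,0,0,0,0,0],[1.6,2.9,0,0,0,0,0],[0,0,0,0,0,0,0]]'
python3 - <<'E'
from h import *
grab("wrist","pics/w5.png"); grab("top","pics/t5.png");s=monitor.read_state(); print(s["eef_pos"],s["eef_rot"],s["finger_gap"])
i=cv2.imread("pics/t5.png"); cv2.imwrite("pics/t5z.png",cv2.resize(i[130:250,260:420],None,fx=4,fy=4,interpolation=cv2.INTER_CUBIC))
E
```

```text
clock: 6.65
eef_pos: [529.5, -48.5, 140.8]
eef_rot: [3.141, -0.009, -0.039]
wrist_force: [0.6, -0.0, -1.4]
finger_gap: 56.9
clock: 7.45
eef_pos: [631.1, -264.5, 133.6]
eef_rot: [3.142, 0.001, -0.042]
wrist_force: [0.1, 0.3, 0.7]
finger_gap: 0.5
[ 630.53498386 -261.47164093  134.06317506] [-3.14092311e+00  1.26491470e-03 -3.99066878e-02] 0.39915854358246833
```

View pics/w5.png

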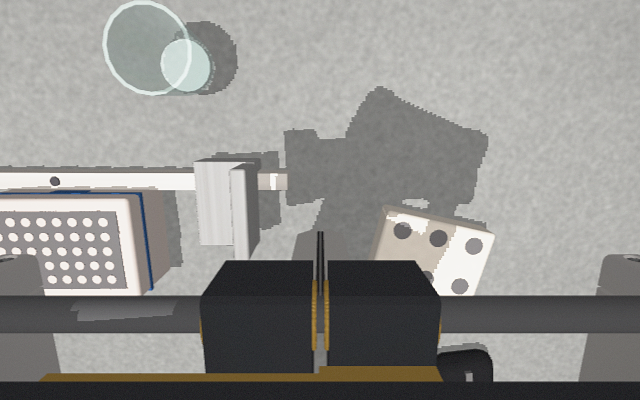

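View pics/t5z.png

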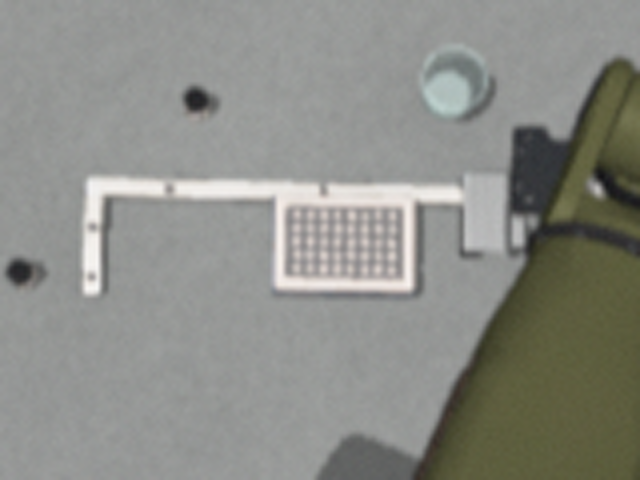

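```bash
python3 -m jog '[[0,0,3,0,0,0,0],[0,0,3,0,0,0,0],[0,0,3,0,0,0,0],[0,0,0,0,0,0,0],[0,-1,0,0,0,0,0],[0,-1,0,0,0,0,0],[0,-0.5,0,0,0,0,0],[0,-0.5,0,0,0,0,0]]'; python3 -m jog '[[0,-0.5,0,0,0,0,0],[0,-0.5,0,0,0,0,0],[0,-0.5,0,0,0,0,0],[0,-0.5,0,0,0,0,0],[0,-0.5,0,0,0,0,0],[0,-0.5,0,0,0,0,0],[0,-0.5,0,0,0,0,0],[0,-0.5,0,0,0,0,0]]'
python3 -m jog '[[0,-0.5,0,0,0,0,0],[0,-0.5,0,0,0,0,0],[0,-0.5,0,0,0,0,0],[0,-0.5,0,0,0,0,0],[0,-0.5,0,0,0,0,0],[0,-0.5,0,0,0,0,0],[0,-0.5,0,0,0,0,0],[0,-0.5,0,0,0,0,0]]'
python3 - <<'E'
from h import *
grab("wrist","pics/w6.png"); grab("top","pics/t6.png");s=monitor.read_state(); print(s["eef_pos"],s["eef_rot"],s["finger_gap"])
i=cv2.imread("pics/t6.png"); cv2.imwrite("pics/t6z.png",cv2.resize(i[130:250,260:420],None,fx=4,fy=4,interpolation=cv2.INTER_CUBIC))
E
```

```text
clock: 8.35
eef_pos: [632.7, -230.7, 46.7]
eef_rot: [3.141, -0.002, -0.038]
wrist_force: [-0.1, 0.4, 0.1]
finger_gap: 0.5
clock: 9.15
eef_pos: [633.8, -191.1, 45.5]
eef_rot: [3.142, -0.0, -0.039]
wrist_force: [0.9, -2.9, 2.2]
finger_gap: 0.4
clock: 9.95
eef_pos: [635.5, -151.4, 45.5]
eef_rot: [3.141, -0.001, -0.039]
wrist_force: [2.7, -5.5, 0.8]
finger_gap: 0.4
[ 635.20401331 -150.80048997   45.33280702] [-3.14134825e+00  3.27835818e-04 -3.87308511e-02] 0.38869075523893903
```

View pics/w6.png

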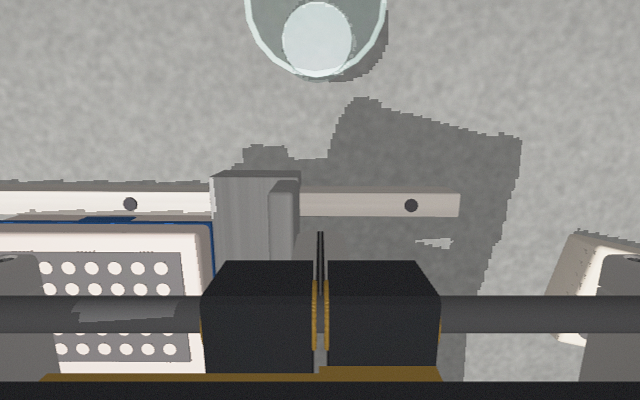

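View pics/t6z.png

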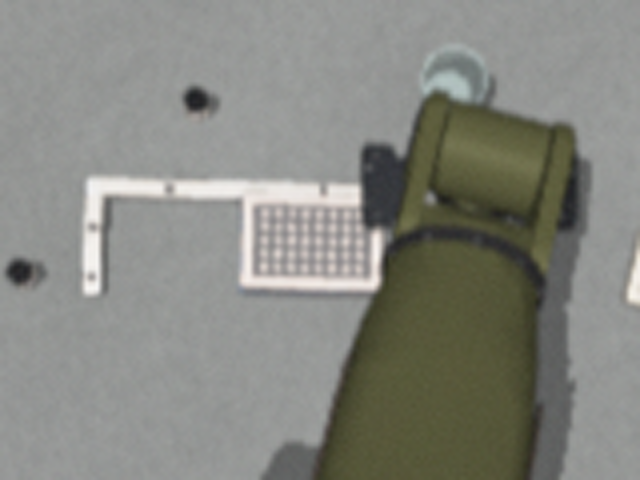

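```bash
python3 -m jog '[[0,-0.5,0,0,0,0,0],[0,-0.5,0,0,0,0,0],[0,-0.5,0,0,0,0,0],[0,-0.5,0,0,0,0,0],[0,-0.5,0,0,0,0,0],[0,-0.5,0,0,0,0,0],[0,-0.5,0,0,0,0,0],[0,-0.5,0,0,0,0,0]]'
python3 -m jog '[[0,-0.5,0,0,0,0,0],[0,-0.5,0,0,0,0,0],[0,-0.5,0,0,0,0,0],[0,-0.5,0,0,0,0,0],[0,-0.5,0,0,0,0,0],[0,-0.5,0,0,0,0,0],[0,-0.5,0,0,0,0,0],[0,-0.5,0,0,0,0,0]]'
python3 - <<'E'
from h import *
grab("wrist","pics/w7.png"); grab("top","pics/t7.png")
i=cv2.imread("pics/t7.png"); cv2.imwrite("pics/t7z.png",cv2.resize(i[130:250,260:420],None,fx=4,fy=4,interpolation=cv2.INTER_CUBIC))
E
```

```text
clock: 10.85
eef_pos: [636.8, -111.1, 45.3]
eef_rot: [-3.142, 0.0, -0.039]
wrist_force: [1.8, -4.6, -2.2]
finger_gap: 0.6
clock: 11.65
eef_pos: [638.5, -71.2, 45.4]
eef_rot: [3.141, -0.0, -0.039]
wrist_force: [4.1, -4.3, -1.5]
finger_gap: 0.9
```

View pics/w7.png

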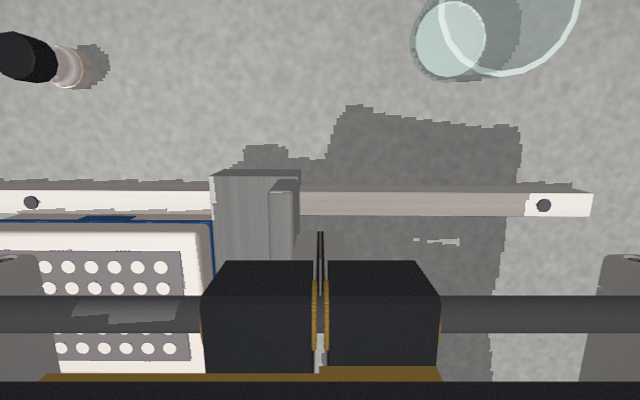

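View pics/t7z.png

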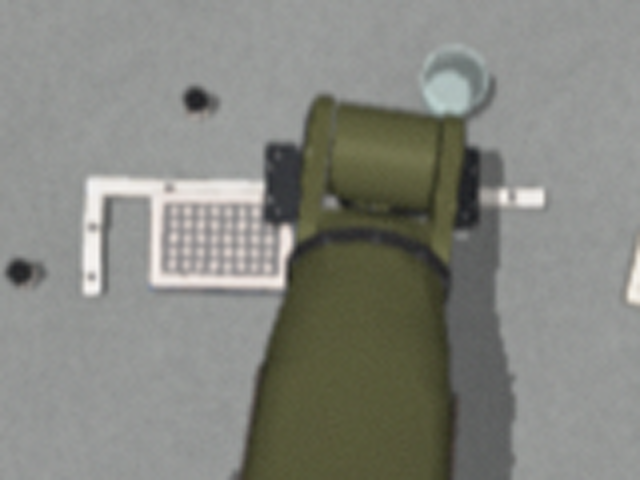

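```bash
python3 -m jog '[[0,-0.5,0,0,0,0,0],[0,-0.5,0,0,0,0,0],[0,-0.5,0,0,0,0,0],[0,-0.5,0,0,0,0,0],[0,-0.5,0,0,0,0,0],[0,-0.4,0,0,0,0,0],[0,-0.2,0,0,0,0,0]]'
python3 -m jog '[[0,-0.2,0,0,0,0,0],[0,-0.2,0,0,0,0,0],[0,0,0,0,0,0,0]]'
python3 -m jog '[[0,-0.2,0,0,0,0,0],[0,0,0,0,0,0,0]]'
```

```text
clock: 12.45
eef_pos: [639.6, -40.1, 45.4]
eef_rot: [-3.142, 0.0, -0.039]
wrist_force: [-0.1, -3.7, -1.6]
finger_gap: 0.2
clock: 12.75
eef_pos: [639.7, -36.3, 45.4]
eef_rot: [-3.141, 0.0, -0.039]
wrist_force: [-0.4, -1.4, -0.1]
finger_gap: 0.5
clock: 12.95
eef_pos: [639.8, -34.4, 45.4]
eef_rot: [-3.141, 0.0, -0.039]
wrist_force: [0.7, -2.1, -1.8]
finger_gap: 0.4
```

```bash
python3 -m jog '[[0,-0.2,0,0,0,0,0],[0,0,0,0,0,0,0]]'
python3 -m jog '[[0,-0.2,0,0,0,0,0],[0,0,0,0,0,0,0]]'
python3 -m jog '[[0,-0.1,0,0,0,0,0],[0,0,0,0,0,0,0]]'
python3 - <<'E'
from h import *
grab("top","pics/t8.png")
i=cv2.imread("pics/t8.png"); cv2.imwrite("pics/t8z.png",cv2.resize(i[160:220,270:350],None,fx=8,fy=8,interpolation=cv2.INTER_CUBIC))
E
```

```text
clock: 13.15
eef_pos: [639.9, -32.4, 45.4]
eef_rot: [-3.141, 0.0, -0.039]
wrist_force: [0.3, -2.2, -1.7]
finger_gap: 0.4
clock: 13.35
eef_pos: [640.0, -30.4, 45.4]
eef_rot: [-3.141, 0.0, -0.039]
wrist_force: [1.2, -3.6, -1.8]
finger_gap: 0.3
clock: 13.55
eef_pos: [640.0, -29.5, 45.5]
eef_rot: [-3.142, -0.0, -0.039]
wrist_force: [0.2, -3.1, -1.5]
finger_gap: 0.4
```

View pics/t8z.png

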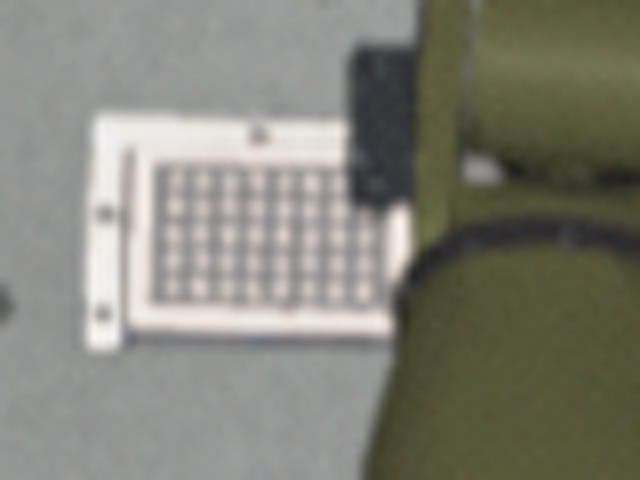

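```bash
for k in 1; do python3 -m jog '[[0,-0.1,0,0,0,0,0],[0,0,0,0,0,0,0]]'; done
python3 -m jog '[[0,-0.1,0,0,0,0,0],[0,0,0,0,0,0,0]]'
python3 -m jog '[[0,-0.1,0,0,0,0,0],[0,0,0,0,0,0,0]]'
```

```text
clock: 13.8
eef_pos: [640.1, -28.5, 45.4]
eef_rot: [-3.142, 0.0, -0.039]
wrist_force: [-0.0, -3.2, -2.2]
finger_gap: 0.5
clock: 14.0
eef_pos: [640.1, -27.5, 45.4]
eef_rot: [-3.142, 0.0, -0.039]
wrist_force: [-0.7, -3.5, -1.4]
finger_gap: 0.6
clock: 14.2
eef_pos: [640.1, -26.5, 45.4]
eef_rot: [-3.142, 0.0, -0.039]
wrist_force: [0.1, -3.1, -2.9]
finger_gap: 0.6
```

```bash
python3 -m jog '[[0,-0.1,0,0,0,0,0],[0,0,0,0,0,0,0]]'
python3 -m jog '[[0,-0.1,0,0,0,0,0],[0,0,0,0,0,0,0]]'
python3 - <<'E'
from h import *
grab("scene","pics/s9.png")
i=cv2.imread("pics/s9.png"); cv2.imwrite("pics/s9z.png",cv2.resize(i[150:290,220:420],None,fx=4,fy=4,interpolation=cv2.INTER_CUBIC))
E
```

```text
clock: 14.4
eef_pos: [640.2, -25.5, 45.4]
eef_rot: [-3.142, -0.0, -0.039]
wrist_force: [0.5, -3.3, -1.3]
finger_gap: 0.5
clock: 14.6
eef_pos: [640.2, -24.5, 45.4]
eef_rot: [-3.142, -0.0, -0.039]
wrist_force: [0.7, -3.3, -2.7]
finger_gap: 0.0
```

View pics/s9z.png

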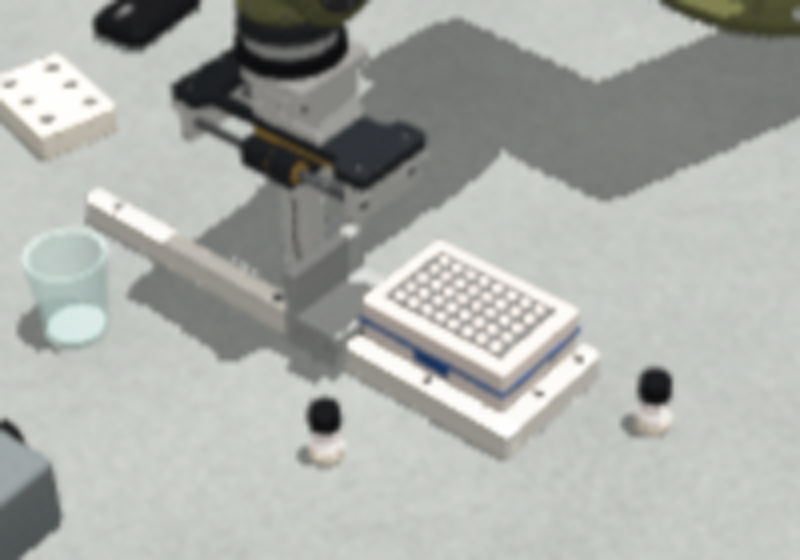

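```bash
python3 -m jog '[[0,-0.1,0,0,0,0,0],[0,0,0,0,0,0,0]]'
python3 -m jog '[[0,-0.1,0,0,0,0,0],[0,0,0,0,0,0,0]]'
```

```text
clock: 14.85
eef_pos: [640.2, -23.8, 45.4]
eef_rot: [3.141, 0.0, -0.039]
wrist_force: [0.5, -6.2, -2.6]
finger_gap: -0.1
clock: 15.05
eef_pos: [640.3, -23.8, 45.5]
eef_rot: [3.14, -0.0, -0.04]
wrist_force: [-0.5, -11.7, -2.7]
finger_gap: 0.6
```

```bash
python3 -m jog '[[0,0.5,0,0,0,0,0],[0,1.5,0,0,0,0,0],[0,1,0,0,0,0,0],[0,0,-4,0,0,0,0],[0,0,-4,0,0,0,0],[0,0,-4,0,0,0,0],[0,0,-4,0,0,0,0]]'
python3 -m jog '[[-3,-3,0,0,0,0,0],[-3,-3,0,0,0,0,0],[-3,-3,0,0,0,0,74],[-3,-3,0,0,0,0,74],[-2,-2,0,0,0,0,74],[0,0,0,0,0,0,74],[0,0,0,0,0,0,74],[0,0,0,0,0,0,74]]'
python3 - <<'E'
from h import *
grab("wrist","pics/w10.png"); grab("top","pics/t10.png")
i=cv2.imread("pics/t10.png"); cv2.imwrite("pics/t10z.png",cv2.resize(i[160:260,265:395],None,fx=6,fy=6,interpolation=cv2.INTER_CUBIC))
s=monitor.read_state(); print(s["eef_pos"],s["eef_rot"])
E
```

```text
clock: 15.75
eef_pos: [638.9, -53.2, 207.3]
eef_rot: [-3.141, -0.0, -0.04]
wrist_force: [-0.1, 0.3, 0.9]
finger_gap: 0.3
clock: 16.55
eef_pos: [505.3, 92.0, 205.5]
eef_rot: [-3.142, -0.0, -0.04]
wrist_force: [0.5, -0.5, -0.0]
finger_gap: 45.0
[505.22189146  91.9900592  205.2489132 ] [ 3.14156967e+00  2.61734038e-04 -4.03841162e-02]
```

View pics/w10.png

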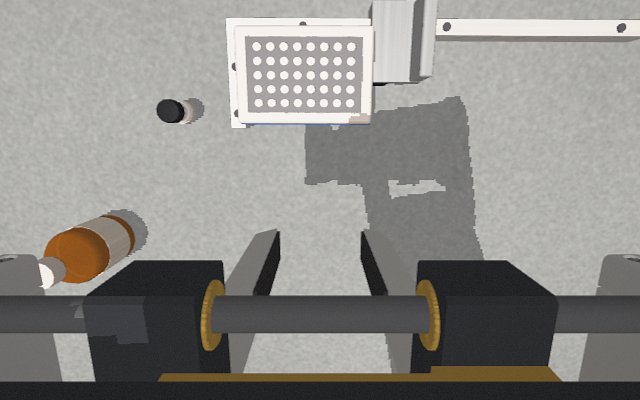

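View pics/t10z.png

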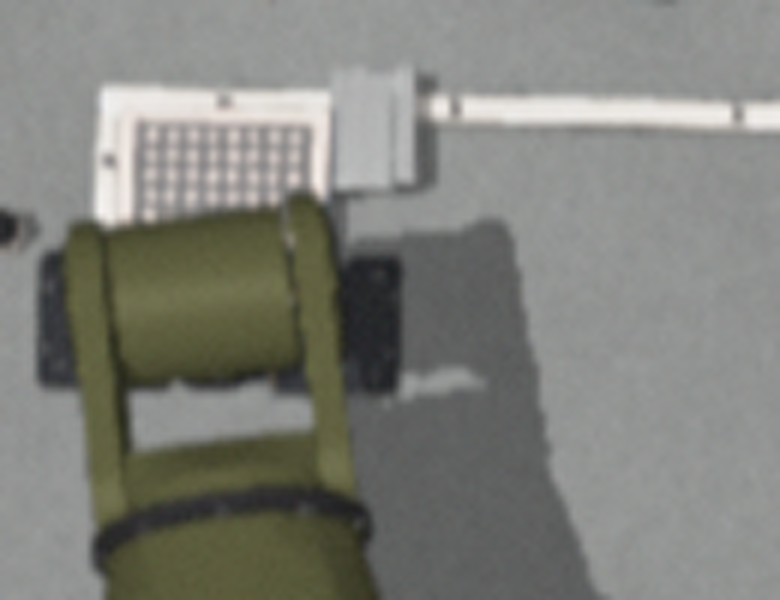

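```bash
python3 -m jog '[[0,0,4,0,0,0,74],[0,0,4,0,0,0,74],[0,0,4,0,0,0,74],[0,0,4,0,0,0,74],[0,0,3,0,0,0,74],[0,0,0,0,0,0,74],[0,0,0,0,0,0,74]]'; python3 -m jog '[[2,0,0,0,0,0,74],[1.5,0,0,0,0,0,74],[1,0,0,0,0,0,74],[0.5,0,0,0,0,0,74],[0.2,0,0,0,0,0,74],[0.2,0,0,0,0,0,74],[0,0,0,0,0,0,74]]'; python3 -m jog '[[0.1,0,0,0,0,0,74],[0,0,0,0,0,0,74]]'
```

```text
clock: 17.35
eef_pos: [505.2, 92.5, 16.0]
eef_rot: [3.142, 0.0, -0.04]
wrist_force: [0.5, -0.2, 0.6]
finger_gap: 69.4
clock: 18.05
eef_pos: [558.6, 90.7, 15.6]
eef_rot: [3.142, 0.0, -0.039]
wrist_force: [-0.5, 0.6, 0.8]
finger_gap: 69.3
clock: 18.25
eef_pos: [559.6, 90.7, 15.5]
eef_rot: [3.142, 0.0, -0.039]
wrist_force: [-0.4, 0.7, -1.3]
finger_gap: 69.6
```

```bash
python3 -m jog '[[0.1,0,0,0,0,0,74],[0,0,0,0,0,0,74]]'; python3 -m jog '[[0.1,0,0,0,0,0,74],[0,0,0,0,0,0,74]]'; python3 -m jog '[[0.1,0,0,0,0,0,74],[0,0,0,0,0,0,74]]'
```

```text
clock: 18.45
eef_pos: [560.7, 90.6, 15.5]
eef_rot: [-3.142, -0.0, -0.039]
wrist_force: [-1.0, -0.7, -1.2]
finger_gap: 70.0
clock: 18.65
eef_pos: [561.8, 90.5, 15.5]
eef_rot: [-3.142, -0.0, -0.039]
wrist_force: [-0.3, -0.3, -0.4]
finger_gap: 69.8
clock: 18.85
eef_pos: [562.4, 90.5, 15.4]
eef_rot: [3.142, 0.001, -0.039]
wrist_force: [-4.3, -0.1, 2.3]
finger_gap: 69.5
```

```bash
python3 -m jog '[[0.1,0,0,0,0,0,74],[0,0,0,0,0,0,74]]'; python3 -m jog '[[-0.5,0,0,0,0,0,74],[-1.5,0,0,0,0,0,74],[-2,0,0,0,0,0,74],[-3,0,0,0,0,0,74],[0,0,-4,0,0,0,74],[0,0,-4,0,0,0,74],[0,0,-4,0,0,0,74],[0,0,-4,0,0,0,74]]'; python3 -m jog '[[0,0,-3,0,0,0,74],[0,0,0,0,0,0,74],[0,0,0,0,0,0,74]]'
python3 - <<'E'
from h import *
c,T=grab("wrist","pics/w11.png"); grab("top","pics/t11.png")
s=monitor.read_state(); print(s["eef_pos"],s["eef_rot"])
i=cv2.imread("pics/w11.png"); cv2.imwrite("pics/w11z.png",cv2.resize(i[0:150,200:460],None,fx=3,fy=3,interpolation=cv2.INTER_CUBIC))
i=cv2.imread("pics/t11.png"); cv2.imwrite("pics/t11z.png",cv2.resize(i[130:260,220:480],None,fx=3,fy=3,interpolation=cv2.INTER_CUBIC))
E
```

```text
clock: 19.05
eef_pos: [562.4, 90.5, 15.4]
eef_rot: [3.141, 0.003, -0.04]
wrist_force: [-12.7, 0.2, 8.7]
finger_gap: 69.6
clock: 19.85
eef_pos: [493.5, 93.2, 177.2]
eef_rot: [-3.142, -0.001, -0.039]
wrist_force: [0.8, -1.4, 0.2]
finger_gap: 69.5
clock: 20.15
eef_pos: [493.8, 93.2, 205.4]
eef_rot: [-3.141, -0.001, -0.039]
wrist_force: [-0.5, 0.6, -0.9]
finger_gap: 69.5
[493.27606786  93.15964401 204.17177192] [ 3.14132952e+00  1.72535728e-03 -3.91787900e-02]
```

View pics/w11z.png

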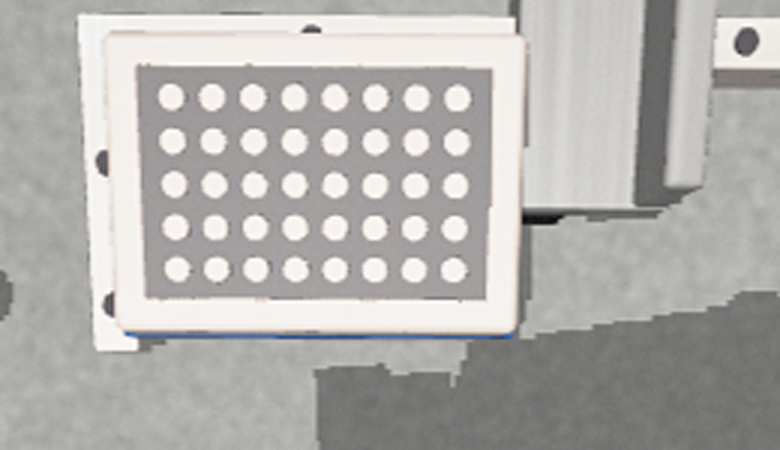

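View pics/t11z.png

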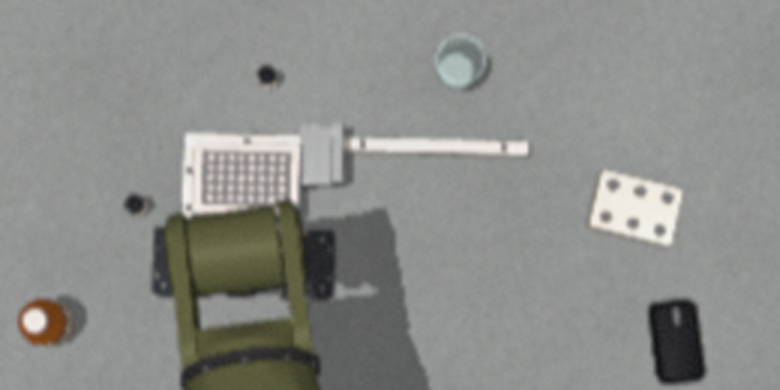

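Run:
```python
from h import *
c,T=load("pics/w11.png")
f=lambda u,v,z:ray(c,T,((u+.5)/3+200-.5,(v+.5)/3-.5),z)[:2]
O=f(79,15,25); S=f(95,350,25); F=f(514,18,25)
S2=f(139,349,25)
print("dock outer corner",O,"stop end",S,S2,"fence pt",F)
yf=(O-F)/np.linalg.norm(O-F); yaw=np.arctan2(-yf[0],yf[1]); xs=(O-S)/np.linalg.norm(O-S)
print("yaw fence",yaw,"yaw stop",np.arctan2(xs[1],xs[0]))
b=[f(*q,60) for q in [(105,34),(525,36),(516,335),(124,333)]]
C=np.mean(b,0); e=b[0]-b[1]; print("box",C,"yaw",np.arctan2(-e[0],e[1]),[np.linalg.norm(b[i]-b[(i+1)%4]).round(1) for i in range(4)])
for y in(yaw,-.039):
  R2=np.array([[np.cos(y),-np.sin(y)],[np.sin(y),np.cos(y)]])
  D=O-R2@np.array([15,15]); print("box in dock",R2.T@(C-D), "saddle/jaw edge z40",R2.T@(f(524,190,40)-D),"plate back z75",R2.T@(f(706,186,75)-D),R2.T@(f(716,10,75)-D))
```

```text
dock outer corner [674.02808369 177.79835162] stop end [570.36325411 182.97686482] [570.09204281 167.85986686] fence pt [667.55501312  38.78758298]
yaw fence -0.04653163303811519 yaw stop -0.04991289815234631
box [612.92962183 102.91063743] yaw -0.04459901722540399 [np.float64(121.7), np.float64(83.6), np.float64(120.9), np.float64(83.6)]
box in dock [-42.54893853 -62.64864102] saddle/jaw edge z40 [ -39.00937072 -127.354924  ] plate back z75 [ -43.51839822 -173.96445346] [   1.71675067 -172.92570343]
box in dock [-43.13212183 -62.21300531] saddle/jaw edge z40 [ -40.07999379 -126.94411153] plate back z75 [ -44.93993595 -173.518359  ] [   0.30175337 -172.82032975]
```

```bash
python3 -c "
from cell import order; print(order.sign_off())"
```

```text
the job is handed in; nothing more can be done
None
```

The tip box is docked against both the fence and the end stop, the clamp is up against it, and I have handed the job in. The robot's clock stood at about 20 s.

**What I did:**
1. Pushed the box square onto the long fence with the two spread fingers, to about 13 N.
2. Pushed the clamp's plate with the fingers shut. Its jaw slid the box along the fence into the end stop, to about 12 N.
3. Pressed the box against the fence again, to about 13 N, then lifted clear.

**Last checks, from the wrist camera after backing off:**

| Quantity | Measured | Target |
|---|---|---|
| Box position in dock frame | x about -42.5 to -43.1 mm, y about -62.2 to -62.6 mm | -42.5 mm, -62.5 mm |
| Box angle to dock | within about 0.005 rad | below 0.05 rad |
| Clamp value, from plate back face at y about -173 to -174 mm | about 0.206 to 0.207 | 0.200 to 0.210 |

- **Camera disagreement:** the dock's yaw came out between -0.04 and -0.07 rad depending on the edge and picture used, within camera accuracy. The box's visible top edges measured a few millimetres short of nominal, probably because its corners are rounded.
- **Other things on the bench:** the vials, beaker, tube block, mouse and amber bottle looked unmoved in the last top picture, judged by eye. The wash bottle was outside the part I viewed, and I never went near it.

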